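Hook the nozzle basket out of the rinse tank

TASK

The wire basket of piping nozzles hangs deep in the narrow rinse tank, its ears held down in the side runners. Take the hook rod from its stand, catch the basket's cross bar, feel the basket forward along the runners to their loading gap just behind the front stop, lift it out there, level and never forced against the tank, and set it down gently, flat in the drain tray. Hang the hook rod back in its stand, keep the fingers off the basket and leave the bottle, the jar and the carton alone.

Things in the scene. Friction and masses are not known exactly. Their poses are not given: they have to be found in the camera images.
- tank_mouth (a point): Centre of the open mouth of a drained rinse tank: narrow upright stainless box fixed to the table, rim 160 mm up. Inside 196 mm long (point x) by 100 wide (y), walls 4 mm, floor 145 mm below the rim, rolled rim 16 mm wide outside. Its front is the -x end, with a grey thermostat box standing 32 mm out, 52 to 118 mm above the table. z up.
- tank_runners (a point): Point 80 mm below tank_mouth, level with the tops of two runners along the long walls (y 37 to 50 mm either side), same axes. 10 mm above the runners run hold-down strips, 6 mm thick. Front to rear: a stop block closes the runner; a short strip covers the first 8 mm behind it; then a loading gap 52 mm long, open above, the only way out for the basket's ears; then strip to the rear end.
- tank: Same tank; origin on the table under its centre, x to its rear. Runners, strips and stops are one insert, screwed on through slotted holes: rear faces of the stops lie at x = -78 to -38 mm (nominally -58). Where is not measured: feel for it. The insert is rigid and does not shift.
- basket_bar (a point): Where to hook the basket: top of the upward V (24 mm wide, 9 mm high) in the middle of its cross bar, a 5 mm round rod along the basket's y at half its length; point on the rod's centre line, 59 mm above the basket's underside. Free space under the bar down to 30 mm above the underside, and 32 mm before and behind it to the end walls. At the start 68.5 mm below the rim.
- basket_ear (a point): Middle of the left (+y) ear of the basket, half-way through its thickness. Each long side has such a flat ear, 44 mm long (x), 5 mm thick, reaching 44 mm from the middle, underside 47.5 mm above the basket's underside. By them it hangs on the runners under the strips, with 5 mm play up and down and 3 mm sideways, and slides with slight friction.
- basket: Rigid open wire basket, 76 mm (x) by 68 (y) by 50 deep, with four piping nozzles fixed in its corners, 0.36 to 0.58 kg; origin mid-underside, z up. It starts 28 to 46 mm behind the tank's centre, axes along the tank's, its ears 44 to 102 mm from the stops. It lifts out freely when its ears are 8 to 16 mm behind the stops, else they catch under a strip.
- rod_grip (a point): Centre of the upright hook rod's handle: black grip 24 mm (x) by 16 (y) by 70 tall, above a steel collar 28 mm across whose underside is 40 mm below this point (a thin loop rises 14 mm over the handle). At the start 160 mm above the table. Below the collar a 7 mm round rod runs straight down to the hook. 0.16 kg.
- rod_hook (a point): Bearing surface in the middle of the U hook's 8 mm throat: 125 mm below rod_grip, 7.5 mm to the rod's +x. The bill, 7 mm thick, stands on the +x side, its axis 15 mm from the rod's axis, its end 10 mm above this point. Hook underside 7 mm below this point; it reaches 18.5 mm from the rod's axis.
- rod: Same hook rod; origin on its axis at the collar's underside, z up, bill to +x. It hangs by its collar in the stand's fork, at any yaw.
- stand_seat (a point): Seat of the hook rod on its fixed steel stand: middle of the fork's upper face, 120 mm above the table. Two prongs along x, 12 mm wide, 6 thick, 16 mm apart; the slot between them is open towards the point's -x (20 mm from here) and ends 24 mm behind; a post stands 41 mm behind. The rod goes between the prongs and the collar rests on them, at any yaw.
- tray_floor (a point): Centre of the inner floor of the drain tray, a shallow perforated aluminium tray fixed to the table, 176 mm (x) by 156 (y) outside, walls 4 mm thick, 22 mm high, floor 5 mm above the table.
- tray: Same tray; origin on the table under its centre.
- spray: Bystander: green glass bottle with white cap, 56 mm across, 150 mm tall; origin at its underside.
- jar: Bystander: glass jar with steel lid, 68 mm across, 90 mm tall; origin at its underside.
- carton: Bystander: paper carton 75 x 150 x 55 mm; origin at its underside.
Not all that is in view belongs to the job. What is shaped like the part that bears stand_seat but red or yellow is not meant.

How it is judged:
By the outcome, as a careful person would: the job done as asked, in the order asked, and still so for the second after the job is handed in, with the robot touching nothing.
It also fails if it takes over 72 s, if anything falls off the work surface, if the arm or the gripper's body presses on something with over 40 N, if the wrist force passes 120 N, or if a joint passes its speed limit or range.

ROBOT

A 6-joint arm with a two-finger parallel gripper is mounted at the origin on the work surface. World frame = base frame: x ahead of the robot, y to its left, z up, the work surface at z = 0. Lengths are in m, angles in rad, forces in N, time in s.
With the tool pointing down it reaches from about 0.35 to 0.775 m from the base axis. Payload 5.5 kg.
Tool frame: the origin (TCP) lies midway between the tips of the shut fingers; the grasp point (between the pads) lies grip_point_offset behind it (grip_point_offset is the distance from the TCP to the grasp point, in m); z points along the fingers, y is the direction in which the jaws open and shut (so a half turn about z gives the same grasp; the last joint's range is limited). The gripper opens to 85 mm and grips with 20 to 120 N. Pads are 22 mm wide; open, the fingers measure 114 mm over their backs; the gripper's body (76 mm by 85 mm) begins 54 mm behind the grasp point. The pads swing forward as they close: fully open they stand 13 mm farther back than shut.
Start: joints at [-1.45, 0.313, 0.046, 1.304, 0, 1.431], TCP at [0.148, -0.556, 0.231] pointing down, gripper open.
Joint ranges: [-2.76, 2.76], [-0.86, 1.69], [-1.03, 1.26], [-2.2, 2.34], [-1.47, 1.5], [-3.14, 3.14]. Speed limits (rad/s): [2.57, 2.57, 3.14, 3.14, 3.14, 3.14].

INTERFACE

Orientations are given as a unit quaternion [w, x, y, z].
In Python, from workcell import * gives the robot as it stands.
- The arm moves only by the tool send_rows, never from a script. Its argument "series" is one flat list of numbers, 7 for each row, row after row: the shift along the tool's x, y, z in cm, then the turn, a rotation vector about the tool's x, y, z in degrees, then the opening, from 0 (shut) to 1 (fully open). A call has 1 to 10 rows; each row is the pose to reach, as a shift and turn from the pose commanded when the call began, along the tool's axes at that moment; what a row does not reach only later rows make up. A row lasts 1/12 s, in which the tool goes at most 41.7 mm and 7.16 degrees, less where a joint would pass 70% of its speed; a pose out of reach is approached as far as the arm can. A call with a gripper value outside its range is refused whole. The fingers move at their own pace and stop on an object; "newtons" is the grip in N (left out, the last holds). Time passes only in rows, so rows that repeat a pose let the fingers close. It gives the time, the measured TCP pose, the force and the opening at its end, in the units of the state.
- get_state(): the state, without advancing time (a new reading comes with each control period).
- read_camera(name): name is "side" or "top" or "wrist"; returns the picture (420x560x3 uint8, blue, green, red); there is no depth.
- camera_info(name): a dict with "K" (3x3 intrinsics, pixels), "D" ([k1, k2, p1, p2, k3] as OpenCV has them; the pictures are not rectified), "xyz" and "attitude" of the camera in the world. Camera axes: x right, y down, z forward; pixel columns grow to the right and rows downward; lengths in m; the calibration is good to about 2 mm. A picture is of the moment at which its call begins: read the wrist's pose just before it. camera_info takes no time and is no camera call; for the wrist camera it gives the pose at the moment of the call.
- hand_in(): hands the job in, once; it reports no verdict.
Trained networks look in the newest picture that a camera, given by its name, has taken for a name from the list of things; names that differ only in an ending like _2 or _b are one class to them, and where a whole thing is asked for, a point or a joint stands for the part that bears it (a point fixed in the world has none). Each returns a list of dicts, best first, with "p" (0 to 1); they miss things now and then, are a little off and sometimes report something else, mostly with a low value. They report only what shows in the picture. A call takes as long as a camera call. They do not tell look-alikes from the thing itself.
- silhouettes(camera, label): "pixels" (420x560 bool, what is visible of it) and "box" ([left, top, width, height] in pixels, round what is visible of it).
The state is a dict: "clock": time; "joint_pos": joint angles; "qvel": joint speeds; "tau": joint torques, N m; "tcp_pos": TCP position; "orientation": TCP orientation; "wrist_force": force on the tool from outside, world axes, zero at the start; "ft_torque": the same for the moment, N m; "finger_gap": finger opening in m.
Only numpy, scipy, OpenCV 4.12 (cv2) and the standard library are available. Lean on these libraries where they do the work, as an engineer would, in place of code of your own. Each camera call takes 0.05 s, during which the arm holds its last target. There are 200 camera calls.

## Working session

There is one attempt and no reset: what is moved stays moved. The work goes in short steps, Python scripts to look and compute and a tool call to move; the robot and the scene stay as the last step left them, time stands still between calls to the robot, and variables do not carry over. Pictures are saved under pics/ and viewed, about 8 in all and at most 12, crops included, and the job is handed in when it is done.

Besides the shell and the picture viewer there is one more tool, called after ">>>" as a command line: name --argument value ..., lists and objects as JSON in quotes. send_rows: Moves the arm, as the interface text tells. Its arguments: {"type":"object","properties":{"series":{"type":"array"},"newtons":{"type":"number"}},"required":["series"]}

```bash
ls; mkdir -p pics; python3 - <<'E'
from workcell import *
import cv2,numpy as np
s=get_state(); print({k:np.round(v,3) for k,v in s.items()})
for n in ("side","top","wrist"):
    i=camera_info(n); print(n,{k:np.round(v,4).tolist() for k,v in i.items()})
a=read_camera("side");b=read_camera("top");c=read_camera("wrist")
cv2.imwrite("pics/side0.png",a);cv2.imwrite("pics/top0.png",b);cv2.imwrite("pics/wrist0.png",c)
E
```

```text
pics
{'clock': np.float64(0.0), 'joint_pos': array([-1.45 ,  0.314,  0.045,  1.304, -0.   ,  1.431]), 'qvel': array([ 0.001,  0.   , -0.   ,  0.001,  0.001, -0.   ]), 'tau': array([-0.0000e+00, -4.8062e+01,  2.9853e+01,  1.9000e-02, -0.0000e+00,
        0.0000e+00]), 'tcp_pos': array([ 0.148, -0.555,  0.23 ]), 'orientation': array([-0.001,  0.992,  0.13 ,  0.   ]), 'wrist_force': array([-0.329,  0.297,  0.232]), 'ft_torque': array([ 0.078, -0.006,  0.   ]), 'finger_gap': np.float64(0.085)}
side {'K': [[473.1297, 0.0, 281.047], [0.0, 473.1297, 201.5502], [0.0, 0.0, 1.0]], 'D': [0.0014, 0.0, 0.0, 0.0, 0.0], 'xyz': [-0.058, 0.8634, 0.724], 'attitude': [0.1446, -0.268, 0.8245, -0.4769]}
top {'K': [[520.4151, 0.0, 280.5231], [0.0, 520.4151, 213.7688], [0.0, 0.0, 1.0]], 'D': [-0.1969, 0.0, 0.0, 0.0, 0.0], 'xyz': [0.3776, -0.0069, 1.3682], 'attitude': [0.0427, -0.7043, 0.7073, -0.0431]}
wrist {'K': [[294.2332, 0.0, 276.0292], [0.0, 294.2332, 208.9313], [0.0, 0.0, 1.0]], 'D': [0.0006, 0.0, 0.0, 0.0, 0.0], 'xyz': [0.2122, -0.5385, 0.3736], 'attitude': [0.1034, 0.7867, -0.6031, -0.0814]}
```

View pics/top0.png

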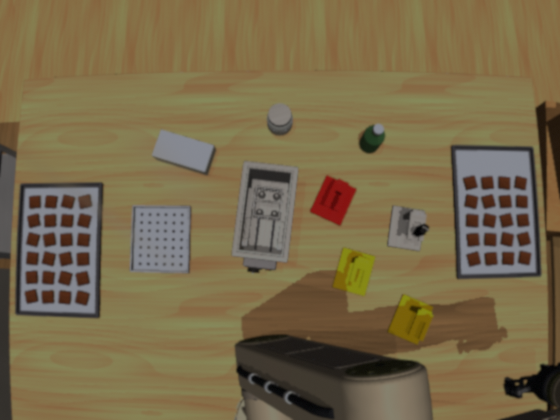

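View pics/side0.png

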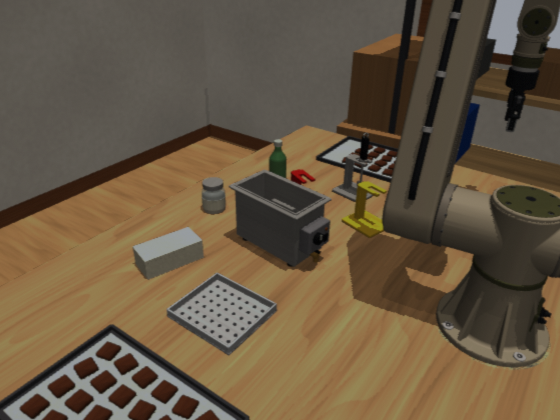

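Top view: tank at about (265,212) with its thermostat/front at (262,267). The drain tray is at (161,240), the carton at (184,152), the jar at (280,118) and the bottle at (373,137). The steel stand with the black-handled rod is at (408,228). Look-alike stands are red (335,200), yellow (354,271) and yellow (411,319). I choose the steel grey one with the rod.

```bash
cat > h.py <<'E'
from workcell import *
import cv2,numpy as np
from scipy.spatial.transform import Rotation as R
def q2R(q): return R.from_quat([q[1],q[2],q[3],q[0]]).as_matrix()
def plane(info,uv,z):
    p=cv2.undistortPoints(np.float64(uv).reshape(-1,1,2),np.array(info["K"]),np.array(info["D"])).reshape(-1,2)
    d=np.c_[p,np.ones(len(p))]@q2R(info["attitude"]).T; c=np.array(info["xyz"])
    return c+d*((z-c[2])/d[:,2])[:,None]
def proj(info,P):
    Rw=q2R(info["attitude"]); t=-Rw.T@np.array(info["xyz"])
    return cv2.projectPoints(np.float64(P).reshape(-1,1,3),cv2.Rodrigues(Rw.T)[0],t,np.array(info["K"]),np.array(info["D"]))[0].reshape(-1,2)
def yawof(T): return np.degrees(np.arctan2(T[1],T[0]))
def show():
    s=get_state(); M=q2R(s["orientation"])
    print("t %.2f"%s["clock"],"tcp",np.round(np.array(s["tcp_pos"])*1000,1),"toolx",np.round(M[:,0],3),"tooly",np.round(M[:,1],3),"F",np.round(s["wrist_force"],2),"gap %.4f"%s["finger_gap"],"j",np.round(s["joint_pos"],2)); return s,M
E
python3 - <<'E'
from h import *
i=camera_info("top")
read_camera("top")
for n in ["tank","tank_runners","basket","rod","rod_grip","stand_seat","tray","spray","jar","carton"]:
    for d in silhouettes("top",n)[:4]:
        m=d["pixels"].astype(np.uint8); c=max(cv2.findContours(m,0,2)[0],key=cv2.contourArea)
        r=cv2.minAreaRect(c); b=cv2.boxPoints(r)
        z={"tank":.16,"tank_runners":.16,"tray":.022,"rod":.195,"rod_grip":.195,"basket":.09,"stand_seat":.12}.get(n,0.05)
        print(n,round(d["p"],2),d["box"],"c",np.round(plane(i,[r[0]],z)[0]*1000,0),"corners",np.round(plane(i,b,z)[:,:2]*1000).tolist())
s,M=show(); iw=camera_info("wrist"); Rc=q2R(iw["attitude"])
print("cam in tool",np.round(M.T@(np.array(iw["xyz"])-s["tcp_pos"]),4)); print(np.round(M.T@Rc,3))
E
```

```text
tank 0.84 [232.4, 158.6, 65.5, 113.5] c [516.  31. 160.] corners [[396.0, 112.0], [655.0, 81.0], [638.0, -52.0], [380.0, -18.0]]
tank_runners 0.59 [229.9, 162.2, 68.9, 113.4] c [516.  31. 160.] corners [[396.0, 112.0], [655.0, 81.0], [638.0, -51.0], [379.0, -18.0]]
basket 0.56 [249.6, 184.2, 33.6, 34.3] c [562.  25.  90.] corners [[526.0, 67.0], [608.0, 57.0], [598.0, -17.0], [517.0, -6.0]]
rod 0.47 [413.0, 222.7, 13.7, 15.5] c [ 480. -326.  195.] corners [[488.0, -303.0], [497.0, -344.0], [472.0, -349.0], [464.0, -308.0]]
rod 0.2 [132.3, 202.7, 59.5, 70.8] c [465. 267. 195.] corners [[389.0, 338.0], [546.0, 336.0], [541.0, 196.0], [385.0, 199.0]]
rod_grip 0.62 [411.4, 223.3, 22.1, 13.6] c [ 482. -328.  195.] corners [[488.0, -303.0], [501.0, -346.0], [477.0, -353.0], [463.0, -310.0]]
stand_seat 0.97 [307.8, 175.4, 51.0, 52.2] c [ 565. -137.  120.] corners [[534.0, -76.0], [632.0, -121.0], [596.0, -199.0], [499.0, -154.0]]
stand_seat 0.76 [388.9, 297.6, 43.0, 46.1] c [ 272. -322.  120.] corners [[245.0, -259.0], [337.0, -301.0], [299.0, -387.0], [206.0, -344.0]]
stand_seat 0.67 [332.
[... 491 characters left out ...]
0], [764.0, -296.0], [686.0, -255.0]]
jar 0.81 [268.2, 99.7, 29.1, 34.7] c [789.  -6.  50.] corners [[834.0, 27.0], [833.0, -40.0], [746.0, -39.0], [746.0, 26.0]]
carton 0.63 [153.3, 131.8, 65.8, 43.6] c [702. 246.  50.] corners [[686.0, 335.0], [770.0, 312.0], [719.0, 157.0], [636.0, 181.0]]
carton 0.19 [231.1, 156.8, 70.4, 114.6] c [529.  35.  50.] corners [[399.0, 126.0], [682.0, 89.0], [661.0, -58.0], [379.0, -18.0]]
t 0.70 tcp [ 148.3 -555.6  231.4] toolx [ 0.966  0.258 -0.   ] tooly [ 0.258 -0.966  0.   ] F [ 0.27  0.64 -0.12] gap 0.0856 j [-1.45  0.31  0.05  1.3  -0.    1.43]
cam in tool [ 0.0662  0.0003 -0.1432]
[[ 0.001 -0.965 -0.261]
 [ 1.     0.002 -0.001]
 [ 0.001 -0.261  0.965]]
```

>>> send_rows --series '[3.5,-0.7,-0.4,0,0,0,1,7,-1.4,-0.8,0,0,0,1,10.5,-2.1,-1.2,0,0,0,1,14,-2.8,-1.6,0,0,0,1,17.5,-3.5,-2,0,0,0,1,21,-4.2,-2.4,0,0,0,1,24.5,-5,-2.8,0,0,0,1,27.6,-5.7,-3,0,0,0,1,27.6,-5.7,-3,0,0,0,1]'

```text
clock: 1.45
tcp_pos: [0.4048, -0.4266, 0.2619]
orientation: [0.0, 0.991, 0.133, 0.001]
wrist_force: [-0.4, -0.4, -0.1]
finger_gap: 0.0852
```

```bash
python3 - <<'E'
from h import *
import workcell
print("gpo",[ (k,getattr(workcell,k)) for k in dir(workcell) if 'grip' in k.lower()])
show(); i=camera_info("wrist"); im=read_camera("wrist"); cv2.imwrite("pics/w1.png",im); cv2.imwrite("pics/w1.png",im)
np.savez("w1.npz",xyz=i["xyz"],q=i["attitude"])
print(i["xyz"],i["attitude"])
for n in ["rod","rod_grip","stand_seat"]:
    for d in silhouettes("wrist",n)[:3]: print(n,d["p"],d["box"])
E
```

```text
gpo [('grip_point_offset', 0.0187)]
t 1.45 tcp [ 404.8 -426.6  261.9] toolx [0.965 0.264 0.002] tooly [ 0.264 -0.965  0.001] F [-0.42 -0.44 -0.09] gap 0.0852 j [-0.95  0.33  0.15  1.38  0.    1.93]
[ 0.46830711 -0.40947103  0.4051904 ] [ 0.10359717  0.78852949 -0.6009817  -0.07943467]
rod 0.71 [159.8, 53.9, 76.8, 49.2]
rod_grip 0.63 [163.0, 51.7, 72.8, 53.6]
stand_seat 0.92 [178.6, 21.0, 99.4, 119.7]
stand_seat 0.81 [8.3, 87.4, 146.5, 110.0]
stand_seat 0.72 [158.0, 208.4, 89.2, 115.1]
```

View pics/w1.png

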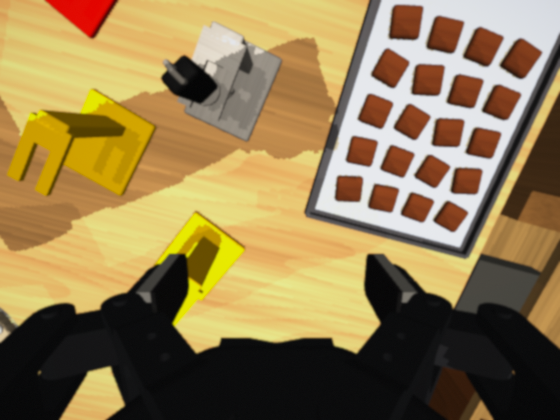

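```bash
python3 - <<'E'
import cv2
im=cv2.imread("pics/w1.png"); c=cv2.convertScaleAbs(im[10:150,140:300],alpha=1.5,beta=30); cv2.imwrite("pics/w1c.png",cv2.resize(c,None,fx=4.9,fy=4.2,interpolation=cv2.INTER_CUBIC) if 0 else cv2.resize(c,(680,595),interpolation=cv2.INTER_CUBIC))
E
```

```text
(no output)
```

View pics/w1c.png

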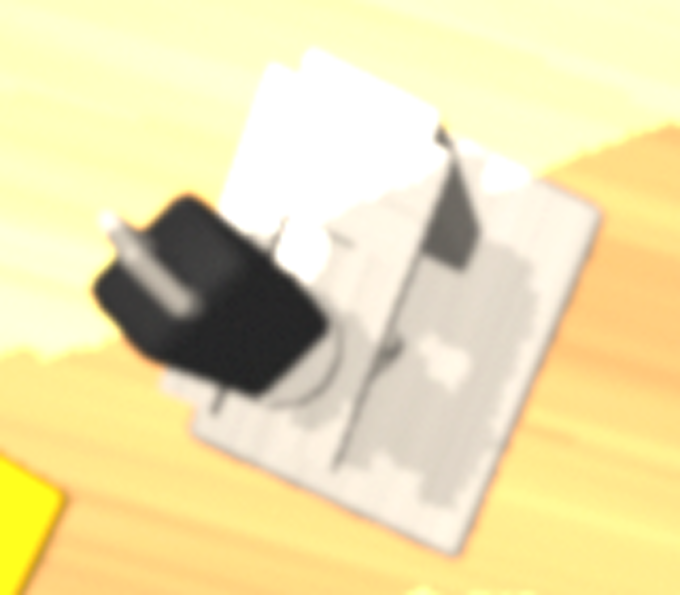

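Handle top is at about (185,72) and the fork at (205,85), its slot open towards the robot. The bill is hidden, so I take an oblique view.

>>> send_rows --series '[-2,1,1.2,0,0,-7,1,-4,2,2.4,0,0,-14,1,-6,3,3.6,0,0,-21,1,-8,4,5,0,0,-28,1,-9.2,5,6,0,0,-34,1]'

```text
clock: 2.07
tcp_pos: [0.3207, -0.5026, 0.2002]
orientation: [-0.001, 0.91, 0.415, -0.0]
wrist_force: [0.5, 0.3, -0.9]
finger_gap: 0.0854
```

>>> send_rows --series '[0,0,0,0,7,0,1,0,0,0,0,14,0,1,0,0,0,0,21,0,1,0,0,0,0,28,0,1,0,0,0,0,30,0,1,0,0,0,0,30,0,1]'

```text
clock: 2.57
tcp_pos: [0.3205, -0.5035, 0.1986]
orientation: [-0.109, 0.88, 0.397, 0.236]
wrist_force: [-0.0, 0.8, -0.1]
finger_gap: 0.0857
```

```bash
python3 - <<'E'
from h import *
show(); i=camera_info("wrist"); im=read_camera("wrist"); cv2.imwrite("pics/w2.png",im)
np.savez("w2.npz",xyz=i["xyz"],q=i["attitude"])
p=proj(i,[[.48,-.326,.195],[.48,-.326,.03]]);print(p)
u,v=p.mean(0); u0=int(np.clip(u-80,0,400));v0=int(np.clip(v-70,0,280)); print(u0,v0)
c=cv2.convertScaleAbs(im[v0:v0+140,u0:u0+160],alpha=1.2,beta=20)
cv2.imwrite("pics/w2c.png",cv2.resize(c,(680,595),interpolation=cv2.INTER_CUBIC))
E
```

```text
t 2.57 tcp [ 320.5 -503.5  198.6] toolx [0.574 0.647 0.503] tooly [ 0.75  -0.662 -0.004] F [-0.05  0.81 -0.14] gap 0.0857 j [-1.35  0.59  0.28  1.59  0.42  0.88]
[[279.1844311  -61.2397999 ]
 [278.55359456  85.24247842]]
198 0
```

View pics/w2c.png

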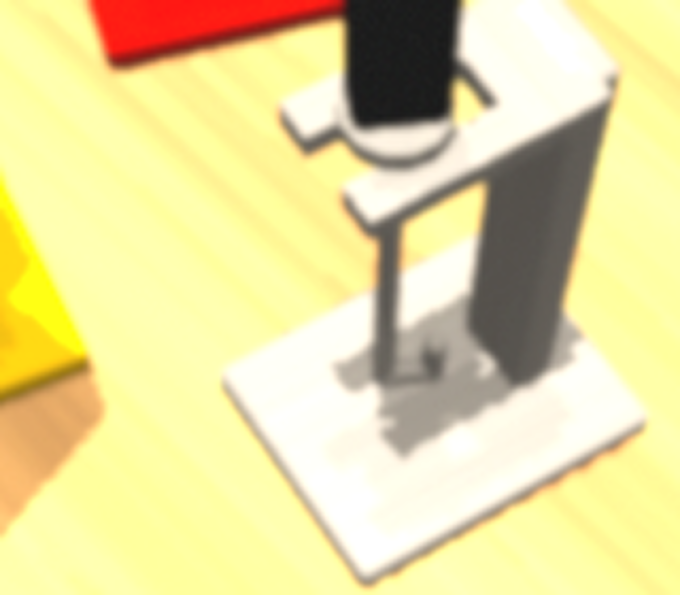

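The bill stands to the image right of the rod (rod foot (383,378), bill (434,350) in the crop), so about along tool y at yaw −40°. The slot opens to the left/near. I fit these numerically.

```bash
python3 - <<'E'
from h import *
from scipy.optimize import least_squares
d=np.load("w2.npz"); i=dict(camera_info("wrist")); i["xyz"]=d["xyz"]; i["attitude"]=d["q"]
def px(a): return np.array(a,float)/4.25+[198,0]
def fit(obj,pix,x0):
    obj=np.array(obj)/1000; pix=px(pix)
    def W(x): c,s=np.cos(x[2]),np.sin(x[2]); return np.c_[obj[:,0]*c-obj[:,1]*s+x[0],obj[:,0]*s+obj[:,1]*c+x[1],obj[:,2]]
    r=least_squares(lambda x:(proj(i,W(x))-pix).ravel(),x0,x_scale=[.01,.01,.1]); print(np.round(r.x[:2]*1000,1),np.degrees(r.x[2]).round(1),"res",r.fun.reshape(-1,2).round(1).tolist()); return r.x
fit([[-20,20,120],[-20,8,120],[-20,-8,120],[-20,-20,120],[24,-8,120],[24,8,120]],[[283,106],[305,139],[346,190],[372,217],[494,103],[460,62]],[.48,-.32,-.1])
fit([[-12,-8,125],[12,-8,125],[15,0,45],[0,0,40],[0,0,90]],[[352,128],[450,121],[433,348],[384,362],[391,230]],[.48,-.32,-.7])
fit([[-12,-8,125],[12,-8,125]],[[352,128],[450,121]],[.48,-.32,-.7])
E
```

```text
[ 485.6 -338.2] -8.2 res [[-1.2, -0.1], [0.1, 0.3], [-0.6, -0.6], [0.0, 1.5], [1.4, -0.1], [0.3, -1.1]]
[ 485.9 -338. ] -39.2 res [[-1.2, 1.7], [0.5, 2.5], [0.8, -1.7], [0.1, -1.8], [0.1, -1.6]]
[ 487.6 -336.1] -36.4 res [[-0.8, 0.1], [0.8, -0.1]]
```

>>> send_rows --series '[0,0,0,0,-7,0,1,0,0,0,0,-14,0,1,0,0,0,0,-21,0,1,0,0,0,0,-28,0,1,0,0,0,0,-30,0,1,0,0,0,0,-30,0,1]'

```text
clock: 3.12
tcp_pos: [0.3262, -0.4994, 0.204]
orientation: [0.003, 0.909, 0.416, -0.001]
wrist_force: [0.3, 0.3, -0.7]
finger_gap: 0.0853
```

>>> send_rows --series '[0.5,0.1,-2,0,0,0,1,3,0.2,-4.2,0,0,0,1,6,0.4,-4.4,0,0,-1,1,9,0.6,-4.4,0,0,-1,1,12,0.8,-4.4,0,0,-2,1,15,1.1,-4.4,0,0,-2,1,17,1.2,-4.4,0,0,-3,1,17,1.2,-4.4,0,0,-3,1]'

```text
clock: 3.78
tcp_pos: [0.4469, -0.3786, 0.2459]
orientation: [0.0, 0.898, 0.44, 0.001]
wrist_force: [0.0, 1.1, 0.1]
finger_gap: 0.0852
```

```bash
python3 - <<'E'
from h import *
s,M=show(); i=camera_info("wrist"); im=read_camera("wrist"); cv2.imwrite("pics/w3.png",im)
g=np.array([.4857,-.3381,0])
def rp(x,y,z,yaw=-38): a=np.radians(yaw); return g+[(x*np.cos(a)-y*np.sin(a))/1e3,(x*np.sin(a)+y*np.cos(a))/1e3,z/1e3]
p=proj(i,[rp(12,8,195),rp(-12,8,195),rp(-12,-8,195),rp(12,-8,195)]); print(p.round())
o=im.copy(); cv2.polylines(o,[p.round().astype(int)],True,(0,255,0),1)
q=proj(i,[rp(x,y,120,-8.2) for x,y in [(-20,-20),(-20,-8),(24,-8),(24,8),(-20,8),(-20,20)]]);cv2.polylines(o,[q.round().astype(int)],False,(0,0,255),1)
u,v=p.mean(0); u0=int(np.clip(u-100,0,360));v0=int(np.clip(v-75,0,270));print(u0,v0)
cv2.imwrite("pics/w3c.png",cv2.resize(o[v0:v0+150,u0:u0+200],None,fx=3.9,fy=3.9,interpolation=cv2.INTER_CUBIC))
d=M.T@(g+[0,0,.24]-s["tcp_pos"]); print("to go",d*100)
E
```

```text
t 3.78 tcp [ 446.9 -378.6  245.9] toolx [0.613 0.79  0.002] tooly [ 0.79  -0.613  0.001] F [0.02 1.06 0.09] gap 0.0852 j [-0.84  0.33  0.11  1.35  0.    1.39]
[[304. 133.]
 [266. 133.]
 [266. 158.]
 [303. 159.]]
184 70
to go [5.57283162 0.58103964 0.60128957]
```

View pics/w3c.png

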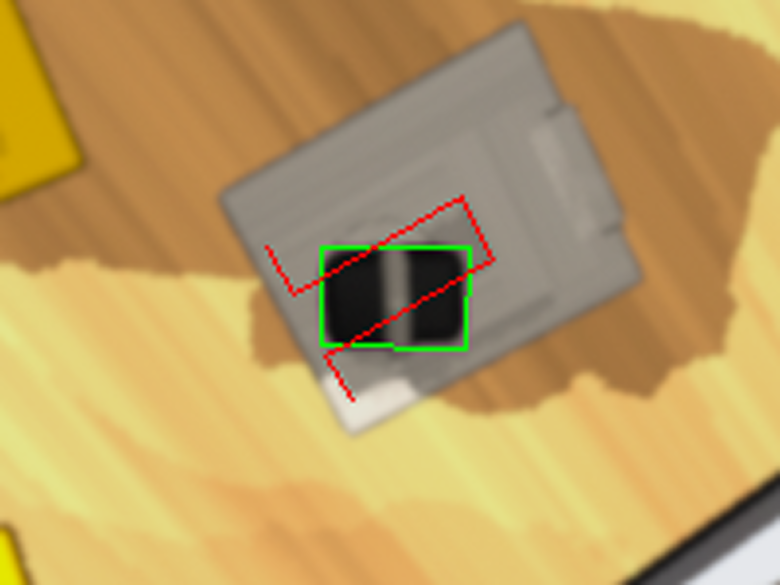

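The overlay fits the handle and fork closely. Moving in to grasp.

>>> send_rows --series '[2.8,0.3,0,0,0,0,1,5.5,0.57,0,0,0,0,1,5.57,0.57,3,0,0,0,1,5.57,0.57,6,0,0,0,1,5.57,0.57,8.5,0,0,0,1,5.57,0.57,10,0,0,0,1,5.57,0.57,10,0,0,0,1,5.57,0.57,10,0,0,0,1]' --newtons 80

```text
clock: 4.5
tcp_pos: [0.4826, -0.3414, 0.1449]
orientation: [-0.001, 0.899, 0.437, -0.0]
wrist_force: [0.1, -0.2, 0.2]
finger_gap: 0.0854
```

>>> send_rows --series '[0,0,0,0,0,0,0.5,0,0,0,0,0,0,0.2,0,0,0,0,0,0,0.1,0,0,0,0,0,0,0.1,0,0,0,0,0,0,0.1,0,0,0,0,0,0,0.1,0,0,0,0,0,0,0.1,0,0,0,0,0,0,0.1]' --newtons 80

```text
clock: 5.17
tcp_pos: [0.484, -0.341, 0.1462]
orientation: [0.001, 0.899, 0.438, 0.0]
wrist_force: [-1.3, -0.3, 4.8]
finger_gap: 0.0231
```

```bash
python3 - <<'E'
from h import *
s,M=show()
E
```

```text
t 5.17 tcp [ 484.  -341.   146.2] toolx [ 0.616  0.787 -0.   ] tooly [ 0.787 -0.616  0.001] F [-1.35 -0.31  4.83] gap 0.0231 j [-0.75  0.38 -0.07  1.12 -0.    1.49]
```

>>> send_rows --series '[0,0,-0.6,0,0,0,0.1,0,0,-1.2,0,0,0,0.1,0,0,-1.2,0,0,0,0.1,-1,-1.8,-1.2,0,0,0,0.1,-2,-3.6,-1.2,0,0,0,0.1,-3,-5.3,-1.2,0,0,0,0.1,-3.5,-6.2,-1.2,0,0,0,0.1,-3.5,-6.2,-1.2,0,0,0,0.1]'

```text
clock: 5.83
tcp_pos: [0.4116, -0.3294, 0.1573]
orientation: [-0.001, 0.899, 0.437, -0.0]
wrist_force: [-0.3, 0.3, -1.2]
finger_gap: 0.0225
```

>>> send_rows --series '[0,0,-3,0,0,0,0.1,0,0,-6.5,0,0,0,0.1,0,0,-10,0,0,0,0.1,0,0,-13.5,0,0,0,0.1,0,0,-16.5,0,0,0,0.1,0,0,-17.2,0,0,0,0.1]'

```text
clock: 6.33
tcp_pos: [0.4155, -0.3316, 0.3351]
orientation: [0.005, 0.899, 0.438, 0.002]
wrist_force: [0.8, 0.4, -1.0]
finger_gap: 0.0232
```

>>> send_rows --series '[3,-0.8,0,0,0,-4,0.1,6,-1.6,0,0,0,-8,0.1,9.5,-2.5,0,0,0,-12,0.1,13,-3.6,0,0,0,-16,0.1,16.5,-4.6,0,0,0,-20,0.1,20,-5.6,0,0,0,-24,0.1,23.5,-6.6,0,0,0,-28,0.1,26,-7.4,0,0,0,-31,0.1,26,-7.4,0,0,0,-31,0.1,26,-7.4,0,0,0,-31,0.1]'

```text
clock: 7.17
tcp_pos: [0.5162, -0.0782, 0.3284]
orientation: [-0.0, 0.748, 0.663, -0.0]
wrist_force: [-0.3, -0.2, -1.2]
finger_gap: 0.023
```

```bash
python3 - <<'E'
from h import *
s,M=show(); i=camera_info("wrist"); im=read_camera("wrist"); cv2.imwrite("pics/w4.png",im)
np.savez("w4.npz",xyz=i["xyz"],q=i["attitude"],tcp=s["tcp_pos"],M=M)
p=proj(i,[[.516,.031,.16]])[0]; print(p)
cv2.imwrite("pics/w4b.png",cv2.resize(im,(784,588),interpolation=cv2.INTER_CUBIC))
for n in ["basket","basket_bar","tank","rod","rod_hook"]:
    for d in silhouettes("wrist",n)[:2]: print(n,d["p"],d["box"])
E
```

```text
t 7.17 tcp [516.2 -78.2 328.4] toolx [ 0.12   0.993 -0.   ] tooly [ 0.993 -0.12  -0.001] F [-0.26 -0.22 -1.16] gap 0.0230 j [-0.3   0.2   0.13  1.5  -0.    1.39]
[262.66284411  84.9345568 ]
basket_bar 0.91 [275.4, 61.1, 62.7, 66.4]
tank 0.75 [154.6, 5.7, 248.2, 148.0]
rod 0.94 [241.9, 197.5, 67.3, 140.9]
rod_hook 0.94 [245.5, 197.6, 64.2, 144.7]
```

View pics/w4b.png

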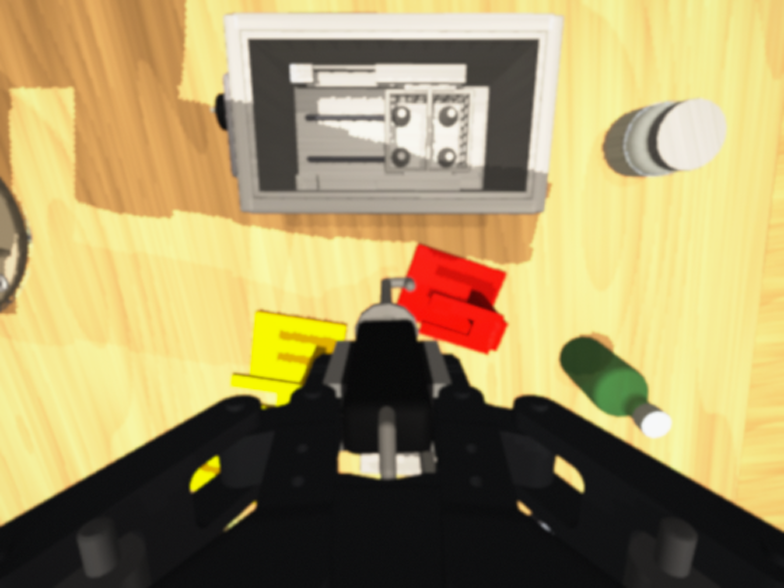

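Seen in 1.4× pixels: tank rim (226..563, 15..212), basket at (430,130) with its bar vertical, and the near strips and runners. The hook in hand is at (385–412, 285), with the bill pointing to the tank rear. I enlarge for measuring.

```bash
python3 - <<'E'
import cv2,numpy as np
im=cv2.imread("pics/w4.png"); g=(255*(im/255.)**0.8).astype(np.uint8)
a=cv2.resize(g[5:155,155:405],None,fx=3.2,fy=3.2,interpolation=cv2.INTER_CUBIC)
b=cv2.resize(g[192:229,240:320],None,fx=3.2,fy=3.2,interpolation=cv2.INTER_CUBIC)
o=np.zeros((600,800,3),np.uint8); o[:480]=a; o[481:481+b.shape[0],:b.shape[1]]=b
cv2.imwrite("pics/w4c.png",o)
E
```

```text
(no output)
```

View pics/w4c.png

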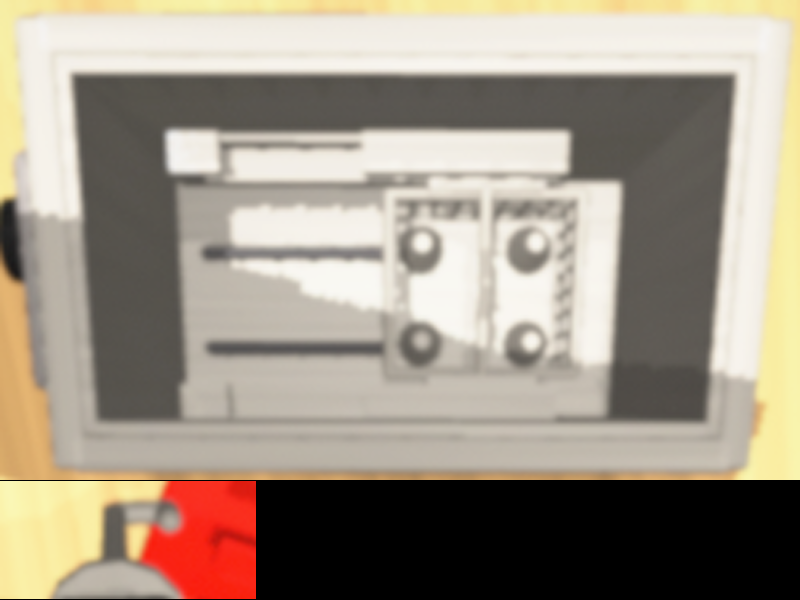

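```bash
cat > fit4.py <<'E'
from h import *
from scipy.optimize import least_squares
d=np.load("w4.npz"); i=dict(camera_info("wrist")); i["xyz"]=d["xyz"]; i["attitude"]=d["q"]
px=lambda a: np.array(a,float).reshape(-1,2)/3.2+[155,5]-0.34
obj=np.array([[-98,50],[98,50],[98,-50],[-98,-50]])/1e3
pix=px([[72,74],[737,74],[707,421],[97,421]])
def W(x,o,z): c,s=np.cos(x[2]),np.sin(x[2]); return np.c_[o[:,0]*c-o[:,1]*s+x[0],o[:,0]*s+o[:,1]*c+x[1],np.full(len(o),z)]
r=least_squares(lambda x:(proj(i,W(x,obj,.16))-pix).ravel(),[.516,.031,-.12],x_scale=[.01,.01,.1])
T=r.x; print("tank",T[:2]*1e3,np.degrees(T[2]),r.fun.round(1))
def tankxy(uv,z): P=plane(i,px(uv),z)[:,:2]-T[:2]; c,s=np.cos(T[2]),np.sin(T[2]); return (np.c_[P[:,0]*c+P[:,1]*s,-P[:,0]*s+P[:,1]*c]*1e3).round(1)
print("strip z96",tankxy([[167,131],[167,174],[220,174],[220,131],[362,174],[362,131],[570,131],[570,174]],.096).tolist())
print("basket rim z82.5",tankxy([[383,190],[580,190],[572,378],[386,378]],.0825).tolist())
print("bar",tankxy([[487,200],[484,285],[478,370]],.086).tolist(),tankxy([[484,285]],.0915).tolist())
print("rod px expect hook/rod:")
tcp=d["tcp"];M=d["M"]
# rod axis in image: crop lower: rod x centre 116 at y~525-> ; bill end (172,519)
q=np.array([[117,535],[172,519],[117,510]],float); q[:,1]-=481; q=q/3.2+[240,192]-.34; print(q)
for dx in (0,.003): 
  P=[tcp+M@np.array([dx,0.,-.0138+.09]),tcp+M@np.array([dx,.015,-.0138+.115]),tcp+M@np.array([dx,0,-.0138+.128])]; print(dx,proj(i,P).round(1).tolist())
E
python3 fit4.py
```

```text
tank [533.61142095  29.26562915] -6.847038556210261 [-0.5 -0.5  0.2 -0.4  0.1  0.7  0.2  0.5]
strip z96 [[-84.2, 50.4], [-85.1, 36.3], [-65.8, 36.4], [-65.2, 50.4], [-14.2, 36.4], [-14.1, 50.5], [60.6, 50.5], [61.3, 36.4]]
basket rim z82.5 [[-6.7, 33.7], [67.7, 33.8], [68.2, -34.4], [-5.6, -34.4]]
bar [[32.4, 29.6], [32.0, -0.2], [30.5, -31.5]] [[31.5, -0.9]]
rod px expect hook/rod:
[[276.2225 208.535 ]
 [293.41   203.535 ]
 [276.2225 200.7225]]
0 [[275.7, 217.3], [293.2, 209.0], [275.8, 205.2]]
0.003 [[275.7, 213.6], [293.3, 205.6], [275.8, 202.0]]
```

Tank fit residual is under 0.7 px: centre (533.6, 29.3) mm, yaw −6.85°. The bar is at tank x ≈ 31.5 mm, and the loading gap spans about −65.5 to −14 mm by sight. I move above it and partly in.

>>> send_rows --series '[3,0.3,0,0,0,0,0.1,6,0.6,0,0,0,0,0.1,9,0.9,0,0,0,0,0.1,10.4,1.1,0,0,0,0,0.1,10.4,1.1,3,0,0,0,0.1,10.4,1.1,6,0,0,0,0.1,10.4,1.1,8,0,0,0,0.1,10.4,1.1,9.5,0,0,0,0.1,10.4,1.1,10.5,0,0,0,0.1,10.4,1.1,10.5,0,0,0,0.1]'

```text
clock: 8.3
tcp_pos: [0.5378, 0.0215, 0.2221]
orientation: [-0.001, 0.75, 0.662, -0.001]
wrist_force: [-1.4, 1.4, -1.5]
finger_gap: 0.0231
```

```bash
python3 - <<'E'
from h import *
s,M=show(); i=camera_info("wrist"); im=read_camera("wrist"); cv2.imwrite("pics/w5.png",im)
np.savez("w5.npz",xyz=i["xyz"],q=i["attitude"],tcp=s["tcp_pos"],M=M)
tcp=s["tcp_pos"]
c,n=np.cos(np.radians(-6.85)),np.sin(np.radians(-6.85)); tk=lambda x,y,z:[.5336+(x*c-y*n)/1e3,.0293+(x*n+y*c)/1e3,z/1e3]
print("bar mid px",proj(i,[tk(31.5,0,91.5)]),"bar end",proj(i,[tk(31.5,30,82.5),tk(31.5,-30,82.5)]))
rod=tcp+M@np.array([.0043,0,0]);rel=(rod[:2]-[.5336,.0293])*1e3; print("rod tank xy",rel[0]*c+rel[1]*n,-rel[0]*n+rel[1]*c, "bearing z",tcp[2]*1e3+13.8-125)
print("bill end px",proj(i,[tcp+M@np.array([.0043,.015,-.0138+.115])]))
g=(255*(im/255.)**0.7).astype(np.uint8)
cv2.imwrite("pics/w5c.png",cv2.resize(g[90:290,180:440],None,fx=3,fy=3,interpolation=cv2.INTER_CUBIC))
E
```

```text
t 8.30 tcp [537.8  21.5 222.1] toolx [ 0.124  0.992 -0.   ] tooly [ 0.992 -0.124 -0.004] F [-1.44  1.45 -1.5 ] gap 0.0231 j [-0.11  0.25 -0.06  1.26 -0.    1.59]
bar mid px [[304.12865986 193.46253566]] bar end [[303.97052693 160.64374409]
 [302.71156258 220.80836294]]
rod tank xy 5.101783289294794 -2.9273749016119663 bearing z 110.86303600792345
bill end px [[293.27248748 204.10517066]]
```

View pics/w5c.png

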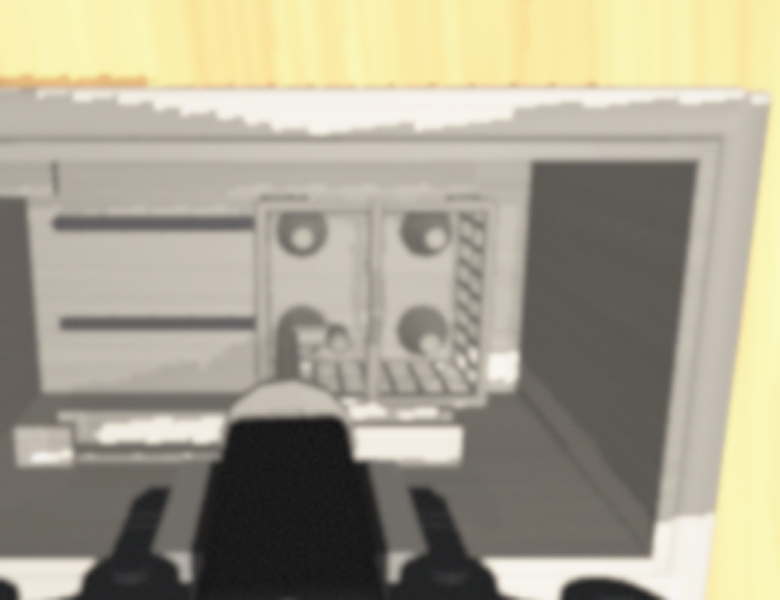

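>>> send_rows --series '[0.24,0.16,0,0,0,0,0.1,0.24,0.16,0.6,0,0,0,0.1,0.24,0.16,1.2,0,0,0,0.1,0.24,0.16,1.8,0,0,0,0.1,0.24,0.16,2.4,0,0,0,0.1,0.24,0.16,3,0,0,0,0.1,0.24,0.16,3.5,0,0,0,0.1,0.24,0.16,3.8,0,0,0,0.1,0.24,0.16,3.8,0,0,0,0.1]'

```text
clock: 9.1
tcp_pos: [0.5404, 0.0244, 0.1852]
orientation: [-0.001, 0.749, 0.662, -0.001]
wrist_force: [-0.6, 0.7, -1.0]
finger_gap: 0.023
```

```bash
cat > chk.py <<'E'
from h import *
def chk(dx=.0043,gz=13.8):
    s,M=show(); tcp=s["tcp_pos"]; c,n=np.cos(np.radians(-6.85)),np.sin(np.radians(-6.85))
    rod=tcp+M@np.array([dx,0,0]);rel=(rod[:2]-[.5336,.0293])*1e3; F=s["wrist_force"]
    print("rod tank xy %.1f %.1f"%(rel[0]*c+rel[1]*n,-rel[0]*n+rel[1]*c), "bearing z %.1f"%(tcp[2]*1e3+gz-125),"F tank %.2f %.2f %.2f"%(F[0]*c+F[1]*n,-F[0]*n+F[1]*c,F[2]))
if __name__=="__main__": chk()
E
python3 chk.py
```

```text
t 9.10 tcp [540.4  24.4 185.2] toolx [ 0.123  0.992 -0.   ] tooly [ 0.992 -0.123 -0.002] F [-0.62  0.72 -0.98] gap 0.0230 j [-0.1   0.27 -0.13  1.17 -0.    1.59]
rod tank xy 7.3 0.2 bearing z 74.0 F tank -0.70 0.64 -0.98
```

>>> send_rows --series '[0,0.3,0.1,0,0,0,0.1,0,0.6,0.1,0,0,0,0.1,0,0.9,0.1,0,0,0,0.1,0,1.2,0.1,0,0,0,0.1,0,1.5,0.1,0,0,0,0.1,0,1.68,0.1,0,0,0,0.1,0,1.68,0.1,0,0,0,0.1]'

```text
clock: 9.68
tcp_pos: [0.5582, 0.0221, 0.1853]
orientation: [0.0, 0.749, 0.662, 0.0]
wrist_force: [0.2, 0.2, -1.8]
finger_gap: 0.0234
```

```bash
python3 chk.py
```

```text
t 9.68 tcp [558.2  22.1 185.3] toolx [ 0.123  0.992 -0.   ] tooly [ 0.992 -0.123  0.   ] F [ 0.16  0.19 -1.79] gap 0.0234 j [-0.1   0.3  -0.09  1.18 -0.    1.59]
rod tank xy 25.3 0.1 bearing z 74.1 F tank 0.13 0.21 -1.79
```

>>> send_rows --series '[0,-0.03,-0.3,0,0,0,0.1,0,-0.03,-0.6,0,0,0,0.1,0,-0.03,-0.9,0,0,0,0.1,0,-0.03,-1.1,0,0,0,0.1,0,-0.03,-1.3,0,0,0,0.1,0,-0.03,-1.3,0,0,0,0.1]'

```text
clock: 10.18
tcp_pos: [0.5574, 0.0223, 0.1988]
orientation: [0.0, 0.749, 0.662, 0.0]
wrist_force: [-0.4, 0.7, -2.4]
finger_gap: 0.0232
```

>>> send_rows --series '[0,0,-0.1,0,0,0,0.1,0,0,-0.1,0,0,0,0.1]'

```text
clock: 10.35
tcp_pos: [0.5571, 0.0223, 0.199]
orientation: [-0.0, 0.749, 0.662, -0.0]
wrist_force: [-0.4, 0.2, -2.9]
finger_gap: 0.0229
```

>>> send_rows --series '[0,0,-0.1,0,0,0,0.1,0,0,-0.1,0,0,0,0.1]'

```text
clock: 10.52
tcp_pos: [0.5569, 0.0223, 0.1998]
orientation: [-0.0, 0.749, 0.662, -0.001]
wrist_force: [-0.3, -0.2, -5.1]
finger_gap: 0.023
```

>>> send_rows --series '[0,0,-0.1,0,0,0,0.1,0,0,-0.1,0,0,0,0.1]'

```text
clock: 10.68
tcp_pos: [0.5571, 0.0223, 0.201]
orientation: [-0.0, 0.749, 0.662, -0.0]
wrist_force: [0.3, 0.1, -5.7]
finger_gap: 0.0233
```

```bash
python3 chk.py
```

```text
t 10.68 tcp [557.1  22.3 201. ] toolx [ 0.123  0.992 -0.   ] tooly [ 0.992 -0.123 -0.001] F [ 0.25  0.14 -5.75] gap 0.0233 j [-0.1   0.29 -0.06  1.22 -0.    1.59]
rod tank xy 24.2 0.1 bearing z 89.8 F tank 0.23 0.17 -5.75
```

>>> send_rows --series '[0,0,-0.1,0,0,0,0.1,0,0,-0.1,0,0,0,0.1,0,0,-0.1,0,0,0,0.1]'

```text
clock: 10.93
tcp_pos: [0.5573, 0.0222, 0.2023]
orientation: [0.0, 0.749, 0.662, -0.0]
wrist_force: [0.0, -0.7, -6.2]
finger_gap: 0.0233
```

>>> send_rows --series '[0,0,-0.1,0,0,0,0.1,0,0,-0.1,0,0,0,0.1,0,0,-0.1,0,0,0,0.1]'

```text
clock: 11.18
tcp_pos: [0.5574, 0.0223, 0.2033]
orientation: [0.0, 0.749, 0.662, 0.0]
wrist_force: [0.4, -0.8, -5.7]
finger_gap: 0.0231
```

```bash
python3 chk.py
```

```text
t 11.18 tcp [557.4  22.3 203.3] toolx [ 0.123  0.992 -0.   ] tooly [ 0.992 -0.123  0.   ] F [ 0.44 -0.79 -5.71] gap 0.0231 j [-0.1   0.29 -0.06  1.23 -0.    1.59]
rod tank xy 24.4 0.2 bearing z 92.1 F tank 0.53 -0.73 -5.71
```

>>> send_rows --series '[0,-0.2,0,0,0,0,0.1,0,-0.6,0,0,0,0,0.1,0,-1.2,0,0,0,0,0.1,0,-1.9,0,0,0,0,0.1,0,-2.6,0,0,0,0,0.1,0,-3.3,0,0,0,0,0.1,0,-4,0,0,0,0,0.1,0,-4.7,0,0,0,0,0.1,0,-5.3,0,0,0,0,0.1,0,-5.8,0,0,0,0,0.1]'

```text
clock: 12.02
tcp_pos: [0.4989, 0.0295, 0.2034]
orientation: [0.0, 0.749, 0.662, -0.0]
wrist_force: [-0.6, 0.9, -5.9]
finger_gap: 0.0229
```

>>> send_rows --series '[0,-0.3,0,0,0,0,0.1,0,-0.5,0,0,0,0,0.1,0,-0.6,0,0,0,0,0.1,0,-0.7,0,0,0,0,0.1,0,-0.8,0,0,0,0,0.1,0,-0.9,0,0,0,0,0.1,0,-1,0,0,0,0,0.1,0,-1.1,0,0,0,0,0.1,0,-1.2,0,0,0,0,0.1,0,-1.2,0,0,0,0,0.1]'

```text
clock: 12.85
tcp_pos: [0.4876, 0.0309, 0.2032]
orientation: [-0.0, 0.749, 0.662, -0.0]
wrist_force: [0.4, -0.5, -5.4]
finger_gap: 0.0227
```

```bash
python3 chk.py
```

```text
t 12.85 tcp [487.6  30.9 203.2] toolx [ 0.123  0.992 -0.   ] tooly [ 0.992 -0.123 -0.   ] F [ 0.42 -0.5  -5.37] gap 0.0227 j [-0.1   0.16 -0.22  1.19 -0.    1.59]
rod tank xy -45.8 0.4 bearing z 92.0 F tank 0.47 -0.45 -5.37
```

>>> send_rows --series '[0,-0.12,0,0,0,0,0.1,0,-0.24,0,0,0,0,0.1,0,-0.36,0,0,0,0,0.1,0,-0.48,0,0,0,0,0.1,0,-0.6,0,0,0,0,0.1,0,-0.72,0,0,0,0,0.1,0,-0.84,0,0,0,0,0.1,0,-0.9,0,0,0,0,0.1,0,-0.9,0,0,0,0,0.1]'

```text
clock: 13.6
tcp_pos: [0.4788, 0.032, 0.2033]
orientation: [0.0, 0.749, 0.662, -0.0]
wrist_force: [-0.2, 0.2, -5.2]
finger_gap: 0.0231
```

>>> send_rows --series '[0,-0.1,0,0,0,0,0.1,0,-0.2,0,0,0,0,0.1,0,-0.2,0,0,0,0,0.1]'

```text
clock: 13.85
tcp_pos: [0.4767, 0.0323, 0.2033]
orientation: [-0.0, 0.749, 0.662, -0.0]
wrist_force: [-0.2, -0.1, -6.0]
finger_gap: 0.0234
```

>>> send_rows --series '[0,-0.1,0,0,0,0,0.1,0,-0.1,0,0,0,0,0.1,0,-0.1,0,0,0,0,0.1]'

```text
clock: 14.1
tcp_pos: [0.4759, 0.0324, 0.2033]
orientation: [0.0, 0.749, 0.662, -0.0]
wrist_force: [-0.9, 0.1, -6.5]
finger_gap: 0.023
```

```bash
python3 chk.py
```

```text
t 14.10 tcp [475.9  32.4 203.3] toolx [ 0.123  0.992 -0.   ] tooly [ 0.992 -0.123  0.   ] F [-0.88  0.06 -6.47] gap 0.0230 j [-0.1   0.14 -0.25  1.18 -0.    1.59]
rod tank xy -57.6 0.5 bearing z 92.1 F tank -0.88 -0.04 -6.47
```

Bar is now at about −50 mm. Continuing in 1 mm steps.

>>> send_rows --series '[0,-0.1,0,0,0,0,0.1,0,-0.1,0,0,0,0,0.1,0,-0.1,0,0,0,0,0.1]'

```text
clock: 14.35
tcp_pos: [0.4749, 0.0325, 0.2033]
orientation: [0.0, 0.749, 0.662, -0.0]
wrist_force: [0.2, 0.7, -4.9]
finger_gap: 0.0231
```

>>> send_rows --series '[0,-0.1,0,0,0,0,0.1,0,-0.1,0,0,0,0,0.1,0,-0.1,0,0,0,0,0.1]'

```text
clock: 14.6
tcp_pos: [0.4739, 0.0326, 0.2033]
orientation: [0.0, 0.749, 0.662, -0.0]
wrist_force: [0.6, 0.3, -5.5]
finger_gap: 0.023
```

>>> send_rows --series '[0,-0.1,0,0,0,0,0.1,0,-0.1,0,0,0,0,0.1,0,-0.1,0,0,0,0,0.1]'

```text
clock: 14.85
tcp_pos: [0.4734, 0.0326, 0.2035]
orientation: [0.0, 0.749, 0.662, 0.0]
wrist_force: [1.2, -0.4, -5.4]
finger_gap: 0.023
```

```bash
python3 chk.py
```

```text
t 14.85 tcp [473.4  32.6 203.5] toolx [ 0.123  0.992 -0.   ] tooly [ 0.992 -0.123  0.001] F [ 1.19 -0.36 -5.44] gap 0.0230 j [-0.1   0.13 -0.26  1.18 -0.    1.59]
rod tank xy -60.2 0.4 bearing z 92.3 F tank 1.22 -0.22 -5.44
```

>>> send_rows --series '[0,-0.1,0,0,0,0,0.1,0,-0.1,0,0,0,0,0.1,0,-0.1,0,0,0,0,0.1]'

```text
clock: 15.1
tcp_pos: [0.4727, 0.0327, 0.2036]
orientation: [0.001, 0.749, 0.662, 0.001]
wrist_force: [2.7, -0.1, -5.3]
finger_gap: 0.023
```

```bash
python3 chk.py
```

```text
t 15.10 tcp [472.7  32.7 203.6] toolx [ 0.123  0.992 -0.   ] tooly [ 0.992 -0.123  0.002] F [ 2.7  -0.1  -5.32] gap 0.0230 j [-0.1   0.13 -0.26  1.18 -0.    1.59]
rod tank xy -60.9 0.4 bearing z 92.4 F tank 2.69 0.23 -5.32
```

Stop contact felt: Fx 2.7 N at rod x −60.9. This agrees with vision, which put the stop at about −73.5. Backing off about 13 mm.

>>> send_rows --series '[0,0.15,0,0,0,0,0.1,0,0.35,0,0,0,0,0.1,0,0.6,0,0,0,0,0.1,0,0.85,0,0,0,0,0.1,0,1.1,0,0,0,0,0.1,0,1.3,0,0,0,0,0.1,0,1.39,0,0,0,0,0.1,0,1.39,0,0,0,0,0.1,0,1.39,0,0,0,0,0.1]'

```text
clock: 15.85
tcp_pos: [0.4857, 0.0311, 0.2032]
orientation: [-0.0, 0.749, 0.662, -0.0]
wrist_force: [0.6, 0.0, -5.9]
finger_gap: 0.0231
```

```bash
python3 - <<'E'
from chk import *
chk(); i=camera_info("wrist"); im=read_camera("wrist"); cv2.imwrite("pics/w6.png",im)
c,n=np.cos(np.radians(-6.85)),np.sin(np.radians(-6.85)); tk=lambda x,y,z:[.5336+(x*c-y*n)/1e3,.0293+(x*n+y*c)/1e3,z/1e3]
e=lambda pts:proj(i,[tk(*p) for p in pts]).round().astype(int)
o=(255*(im/255.)**0.7).astype(np.uint8)
cv2.polylines(o,[e([(-78,34,86),(-2,34,86),(-2,-34,86),(-78,-34,86)])],True,(0,255,0),1)
for x in (-65.5,-14.2): cv2.polylines(o,[e([(x,-37,96),(x,-50,96)])],False,(0,0,255),1)
u,v=proj(i,[tk(-40,0,90)])[0]; u0=int(max(0,u-130));v0=int(np.clip(v-110,0,220)); print(u0,v0)
cv2.imwrite("pics/w6c.png",cv2.resize(o[v0:v0+200,u0:u0+260],None,fx=3,fy=3,interpolation=cv2.INTER_CUBIC))
E
```

```text
t 15.85 tcp [485.7  31.1 203.2] toolx [ 0.123  0.992 -0.   ] tooly [ 0.992 -0.123 -0.   ] F [ 0.56  0.04 -5.91] gap 0.0231 j [-0.1   0.15 -0.23  1.19 -0.    1.59]
rod tank xy -47.8 0.4 bearing z 92.0 F tank 0.55 0.10 -5.91
154 91
```

View pics/w6c.png

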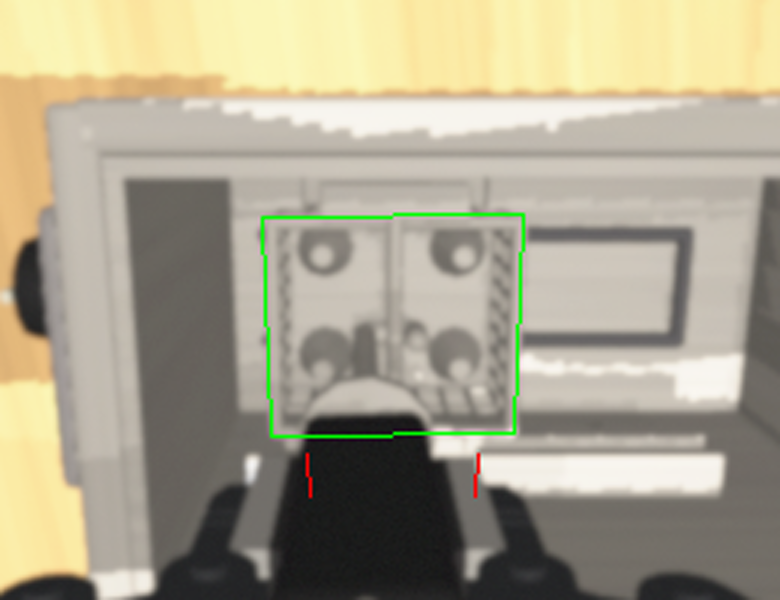

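The basket is centred in the loading gap as predicted. Lifting slowly with force checks.

>>> send_rows --series '[0,0,-0.2,0,0,0,0.1,0,0,-0.4,0,0,0,0.1,0,0,-0.6,0,0,0,0.1,0,0,-0.8,0,0,0,0.1,0,0,-0.8,0,0,0,0.1]'

```text
clock: 16.32
tcp_pos: [0.4861, 0.0311, 0.2119]
orientation: [0.0, 0.749, 0.662, 0.0]
wrist_force: [-0.2, 0.3, -5.2]
finger_gap: 0.0234
```

>>> send_rows --series '[0,0,-0.3,0,0,0,0.1,0,0,-0.6,0,0,0,0.1,0,0,-0.9,0,0,0,0.1,0,0,-1.2,0,0,0,0.1,0,0,-1.2,0,0,0,0.1]'

```text
clock: 16.73
tcp_pos: [0.4862, 0.0311, 0.2241]
orientation: [0.001, 0.749, 0.662, 0.0]
wrist_force: [0.1, 0.8, -6.4]
finger_gap: 0.023
```

```bash
python3 chk.py
```

```text
t 16.73 tcp [486.2  31.1 224.1] toolx [ 0.123  0.992 -0.   ] tooly [ 0.992 -0.123  0.001] F [ 0.13  0.81 -6.38] gap 0.0230 j [-0.1   0.14 -0.19  1.24 -0.    1.59]
rod tank xy -47.2 0.4 bearing z 112.9 F tank 0.03 0.82 -6.38
```

>>> send_rows --series '[0,0,-0.5,0,0,0,0.1,0,0,-1.5,0,0,0,0.1,0,0,-3,0,0,0,0.1,0,0,-4.7,0,0,0,0.1,0,0,-6.4,0,0,0,0.1,0,0,-8.1,0,0,0,0.1,0,0,-9.8,0,0,0,0.1,0,0,-11.4,0,0,0,0.1,0,0,-12.5,0,0,0,0.1,0,0,-13,0,0,0,0.1]'

```text
clock: 17.57
tcp_pos: [0.4864, 0.0311, 0.3559]
orientation: [0.001, 0.749, 0.662, 0.001]
wrist_force: [0.9, 0.6, -5.5]
finger_gap: 0.0229
```

```bash
python3 - <<'E'
from chk import *
chk()
i=camera_info("top"); im=read_camera("top"); cv2.imwrite("pics/top1.png",im)
d=silhouettes("top","tray")
from scipy.optimize import least_squares
for k in d[:2]:
    c=max(cv2.findContours(k["pixels"].astype(np.uint8),0,2)[0],key=cv2.contourArea)
    b=plane(i,cv2.boxPoints(cv2.minAreaRect(c)),.022)*1e3; print(k["p"],b[:,:2].round(1).tolist(),b.mean(0).round(1))
i=camera_info("side"); im=read_camera("side"); d=silhouettes("side","tray")
for k in d[:1]:
    c=max(cv2.findContours(k["pixels"].astype(np.uint8),0,2)[0],key=cv2.contourArea)
    a=cv2.approxPolyDP(c,6,True).reshape(-1,2); print(a.tolist(),(plane(i,a,.022)*1e3).round()[:,:2].tolist())
E
```

```text
t 17.57 tcp [486.4  31.1 355.9] toolx [ 0.123  0.992 -0.   ] tooly [ 0.992 -0.123  0.004] F [ 0.93  0.61 -5.52] gap 0.0229 j [-0.1   0.13  0.12  1.55 -0.    1.59]
rod tank xy -47.1 0.4 bearing z 244.7 F tank 0.85 0.72 -5.52
0.61 [[390.0, 391.5], [572.9, 389.2], [565.9, 225.2], [385.3, 229.6]] [478.5 308.9  22. ]
```

>>> send_rows --series '[0.2,-0.04,0,0,0,0,0.1,0.7,-0.13,0,0,0,0,0.1,1.5,-0.28,0,0,0,0,0.1,2.6,-0.48,0,0,0,0,0.1,3.9,-0.72,0,0,0,0,0.1,5.3,-0.98,0,0,0,0,0.1,6.8,-1.26,0,0,0,0,0.1,8.4,-1.56,0,0,0,0,0.1,10,-1.85,0,0,0,0,0.1,11.7,-2.17,0,0,0,0,0.1]'

```text
clock: 18.6
tcp_pos: [0.4781, 0.1517, 0.3531]
orientation: [-0.0, 0.749, 0.662, -0.0]
wrist_force: [0.4, 0.1, -5.9]
finger_gap: 0.0231
```

>>> send_rows --series '[1.7,-0.31,0,0,0,0,0.1,3.4,-0.63,0,0,0,0,0.1,5.1,-0.94,0,0,0,0,0.1,6.8,-1.26,0,0,0,0,0.1,8.5,-1.57,0,0,0,0,0.1,10.2,-1.89,0,0,0,0,0.1,11.8,-2.18,0,0,0,0,0.1,13.2,-2.44,0,0,0,0,0.1,14.4,-2.66,0,0,0,0,0.1,15.2,-2.82,0,0,0,0,0.1]'

```text
clock: 19.43
tcp_pos: [0.4688, 0.3061, 0.353]
orientation: [-0.0, 0.749, 0.663, -0.0]
wrist_force: [-0.4, -0.1, -5.3]
finger_gap: 0.023
```

>>> send_rows --series '[0,0,0.4,0,0,0,0.1,0,0,1.2,0,0,0,0.1,0,0,2.4,0,0,0,0.1,0,0,3.9,0,0,0,0.1,0,0,5.4,0,0,0,0.1,0,0,6.9,0,0,0,0.1,0,0,8.4,0,0,0,0.1,0,0,9.6,0,0,0,0.1,0,0,10.4,0,0,0,0.1,0,0,10.8,0,0,0,0.1]'

```text
clock: 20.27
tcp_pos: [0.4687, 0.303, 0.2434]
orientation: [-0.0, 0.75, 0.662, -0.001]
wrist_force: [-0.1, 0.3, -6.4]
finger_gap: 0.0233
```

```bash
python3 - <<'E'
from chk import *
chk(); i=camera_info("wrist"); im=read_camera("wrist"); cv2.imwrite("pics/w7.png",im)
for n in ("tray","basket"):
  for d in silhouettes("wrist",n)[:2]:
    c=max(cv2.findContours(d["pixels"].astype(np.uint8),0,2)[0],key=cv2.contourArea); z=.022 if n=="tray" else .12
    b=cv2.boxPoints(cv2.minAreaRect(c)); print(n,d["p"],d["box"],b.round().tolist(),(plane(i,b,z)*1e3).round()[:,:2].tolist())
cv2.imwrite("pics/w7b.png",im)
E
```

```text
t 20.27 tcp [468.7 303.  243.4] toolx [ 0.124  0.992 -0.002] tooly [ 0.992 -0.124 -0.002] F [-0.08  0.35 -6.42] gap 0.0233 j [ 0.43  0.28  0.03  1.32 -0.    2.13]
rod tank xy -97.1 268.3 bearing z 132.2 F tank -0.12 0.34 -6.42
tray 0.74 [206.6, 102.2, 150.2, 139.0] [[204.0, 118.0], [352.0, 102.0], [365.0, 227.0], [217.0, 243.0]] [[393.0, 392.0], [568.0, 388.0], [577.0, 232.0], [381.0, 234.0]]
basket 0.82 [242.5, 153.3, 89.3, 87.7] [[242.0, 151.0], [329.0, 151.0], [329.0, 241.0], [242.0, 241.0]] [[444.0, 354.0], [521.0, 344.0], [515.0, 259.0], [431.0, 269.0]]
```

View pics/w7b.png

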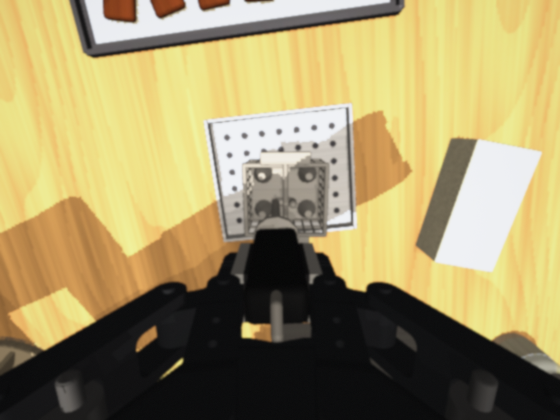

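The basket hangs level over the tray (tray corners (206,120)–(353,228) px). Lowering.

>>> send_rows --series '[0.3,0.2,0.4,0,0,0,0.1,0.3,0.2,1.2,0,0,0,0.1,0.3,0.2,2.2,0,0,0,0.1,0.3,0.2,3.2,0,0,0,0.1,0.3,0.2,4.2,0,0,0,0.1,0.3,0.2,5.1,0,0,0,0.1,0.3,0.2,5.8,0,0,0,0.1,0.3,0.2,6.2,0,0,0,0.1,0.3,0.2,6.2,0,0,0,0.1]'

```text
clock: 21.17
tcp_pos: [0.471, 0.3067, 0.1819]
orientation: [-0.0, 0.749, 0.662, -0.001]
wrist_force: [0.2, 0.4, -6.7]
finger_gap: 0.023
```

>>> send_rows --series '[0,0,0.1,0,0,0,0.1,0,0,0.2,0,0,0,0.1,0,0,0.3,0,0,0,0.1,0,0,0.4,0,0,0,0.1,0,0,0.5,0,0,0,0.1,0,0,0.5,0,0,0,0.1]'

```text
clock: 21.67
tcp_pos: [0.4717, 0.3069, 0.1782]
orientation: [0.0, 0.749, 0.662, -0.0]
wrist_force: [0.2, -0.7, -5.6]
finger_gap: 0.0228
```

>>> send_rows --series '[0,0,0.1,0,0,0,0.1,0,0,0.2,0,0,0,0.1,0,0,0.2,0,0,0,0.1]'

```text
clock: 21.92
tcp_pos: [0.4715, 0.3069, 0.176]
orientation: [-0.0, 0.749, 0.662, -0.0]
wrist_force: [0.4, 0.5, -5.6]
finger_gap: 0.0232
```

```bash
python3 chk.py
```

```text
t 21.92 tcp [471.5 306.9 176. ] toolx [ 0.123  0.992 -0.   ] tooly [ 0.992 -0.123 -0.   ] F [ 0.42  0.49 -5.59] gap 0.0232 j [ 0.43  0.31 -0.09  1.17 -0.    2.13]
rod tank xy -94.7 272.5 bearing z 64.8 F tank 0.36 0.53 -5.59
```

>>> send_rows --series '[0,0,0.1,0,0,0,0.1,0,0,0.2,0,0,0,0.1,0,0,0.2,0,0,0,0.1]'

```text
clock: 22.17
tcp_pos: [0.4715, 0.3069, 0.174]
orientation: [-0.0, 0.749, 0.662, -0.0]
wrist_force: [-0.7, -0.7, -5.0]
finger_gap: 0.0232
```

>>> send_rows --series '[0,0,0.1,0,0,0,0.1,0,0,0.2,0,0,0,0.1,0,0,0.2,0,0,0,0.1]'

```text
clock: 22.42
tcp_pos: [0.4715, 0.3069, 0.172]
orientation: [-0.0, 0.749, 0.662, -0.0]
wrist_force: [-0.5, 0.3, -5.6]
finger_gap: 0.0229
```

>>> send_rows --series '[0,0,0.1,0,0,0,0.1,0,0,0.1,0,0,0,0.1,0,0,0.1,0,0,0,0.1]'

```text
clock: 22.67
tcp_pos: [0.4716, 0.3069, 0.1712]
orientation: [0.0, 0.749, 0.662, -0.0]
wrist_force: [0.1, 0.4, -5.6]
finger_gap: 0.023
```

```bash
python3 chk.py
```

```text
t 22.67 tcp [471.6 306.9 171.2] toolx [ 0.123  0.992 -0.   ] tooly [ 0.992 -0.123 -0.   ] F [ 0.06  0.37 -5.59] gap 0.0230 j [ 0.43  0.31 -0.1   1.16 -0.    2.13]
rod tank xy -94.6 272.6 bearing z 60.0 F tank 0.02 0.37 -5.59
```

>>> send_rows --series '[0,0,0.1,0,0,0,0.1,0,0,0.1,0,0,0,0.1,0,0,0.1,0,0,0,0.1]'

```text
clock: 22.92
tcp_pos: [0.4719, 0.3071, 0.1706]
orientation: [0.0, 0.749, 0.662, 0.0]
wrist_force: [0.0, -1.2, -3.1]
finger_gap: 0.0229
```

>>> send_rows --series '[0,0,0.1,0,0,0,0.1,0,0,0.1,0,0,0,0.1,0,0,0.1,0,0,0,0.1]'

```text
clock: 23.17
tcp_pos: [0.472, 0.3071, 0.1696]
orientation: [0.0, 0.749, 0.662, 0.0]
wrist_force: [-0.4, 0.4, -2.2]
finger_gap: 0.023
```

```bash
python3 chk.py
```

```text
t 23.17 tcp [472.  307.1 169.6] toolx [0.123 0.992 0.   ] tooly [ 0.992 -0.123  0.001] F [-0.36  0.39 -2.24] gap 0.0230 j [ 0.43  0.31 -0.11  1.15 -0.    2.13]
rod tank xy -94.3 272.8 bearing z 58.4 F tank -0.41 0.34 -2.24
```

Basket set down. Now unhook: down 15 mm, forward 17 mm, then check and go up.

>>> send_rows --series '[0,0,0.3,0,0,0,0.1,0,0,0.6,0,0,0,0.1,0,0,0.9,0,0,0,0.1,0,0,1.2,0,0,0,0.1,0,0,1.48,0,0,0,0.1,0,0,1.48,0,0,0,0.1,0,0,1.48,0,0,0,0.1]'

```text
clock: 23.75
tcp_pos: [0.4715, 0.3069, 0.1541]
orientation: [-0.0, 0.749, 0.662, -0.0]
wrist_force: [-0.2, 0.4, -1.5]
finger_gap: 0.023
```

>>> send_rows --series '[0,-0.3,0,0,0,0,0.1,0,-0.6,0,0,0,0,0.1,0,-0.9,0,0,0,0,0.1,0,-0.9,0,0,0,0,0.1]'

```text
clock: 24.08
tcp_pos: [0.462, 0.3082, 0.1546]
orientation: [-0.0, 0.749, 0.662, -0.0]
wrist_force: [0.1, -0.3, -1.5]
finger_gap: 0.0229
```

```bash
python3 chk.py
```

```text
t 24.08 tcp [462.  308.2 154.6] toolx [ 0.122  0.992 -0.   ] tooly [ 0.992 -0.122 -0.   ] F [ 0.06 -0.27 -1.5 ] gap 0.0229 j [ 0.44  0.31 -0.15  1.11  0.    2.14]
rod tank xy -104.4 272.6 bearing z 43.4 F tank 0.09 -0.26 -1.50
```

>>> send_rows --series '[0,-0.3,0,0,0,0,0.1,0,-0.6,0,0,0,0,0.1,0,-0.82,0,0,0,0,0.1,0,-0.82,0,0,0,0,0.1,0,-0.82,-0.4,0,0,0,0.1,0,-0.82,-0.9,0,0,0,0.1,0,-0.82,-1.4,0,0,0,0.1,0,-0.82,-1.9,0,0,0,0.1,0,-0.82,-2.4,0,0,0,0.1,0,-0.82,-2.4,0,0,0,0.1]'

```text
clock: 24.92
tcp_pos: [0.4554, 0.3094, 0.18]
orientation: [0.0, 0.749, 0.662, 0.001]
wrist_force: [0.1, 0.4, -2.4]
finger_gap: 0.0228
```

```bash
python3 chk.py
```

```text
t 24.92 tcp [455.4 309.4 180. ] toolx [0.123 0.992 0.001] tooly [ 0.992 -0.123  0.002] F [ 0.07  0.43 -2.38] gap 0.0228 j [ 0.45  0.28 -0.12  1.16 -0.    2.15]
rod tank xy -111.0 273.1 bearing z 68.8 F tank 0.02 0.43 -2.38
```

>>> send_rows --series '[0,0,-0.5,0,0,0,0.1,0,0,-1,0,0,0,0.1,0,0,-1.5,0,0,0,0.1,0,0,-2,0,0,0,0.1,0,0,-3,0,0,0,0.1,0,0,-3,0,0,0,0.1]'

```text
clock: 25.42
tcp_pos: [0.4555, 0.3095, 0.2107]
orientation: [0.0, 0.749, 0.662, 0.001]
wrist_force: [0.4, 0.3, -0.5]
finger_gap: 0.0227
```

```bash
python3 - <<'E'
from chk import *
chk(); i=camera_info("wrist"); im=read_camera("wrist"); cv2.imwrite("pics/w8.png",im)
for n in ("tray","basket"):
  for d in silhouettes("wrist",n)[:2]:
    c=max(cv2.findContours(d["pixels"].astype(np.uint8),0,2)[0],key=cv2.contourArea); z=.022 if n=="tray" else .055
    b=cv2.boxPoints(cv2.minAreaRect(c)); print(n,d["p"],d["box"],(plane(i,b,z)*1e3).round()[:,:2].tolist())
E
```

```text
t 25.42 tcp [455.5 309.5 210.7] toolx [0.123 0.992 0.002] tooly [ 0.992 -0.123  0.003] F [ 0.37  0.34 -0.49] gap 0.0227 j [ 0.45  0.27 -0.06  1.23 -0.    2.15]
rod tank xy -111.0 273.2 bearing z 99.5 F tank 0.32 0.38 -0.49
tray 0.81 [211.8, 109.0, 163.7, 142.1] [[393.0, 391.0], [567.0, 387.0], [577.0, 232.0], [381.0, 235.0]]
basket 0.65 [263.7, 150.0, 77.0, 80.6] [[448.0, 358.0], [523.0, 349.0], [517.0, 262.0], [436.0, 272.0]]
```

Basket sits centred in the tray at about (480, 310) and the hook is free. Returning the rod.

>>> send_rows --series '[0,0,-1,0,0,0,0.1,0,0,-3,0,0,0,0.1,0,0,-6,0,0,0,0.1,0,0,-9,0,0,0,0.1,0,0,-11.5,0,0,0,0.1,0,0,-12,0,0,0,0.1]'

```text
clock: 26.07
tcp_pos: [0.4558, 0.3097, 0.3335]
orientation: [0.001, 0.749, 0.662, 0.003]
wrist_force: [1.2, 0.4, -1.3]
finger_gap: 0.0232
```

>>> send_rows --series '[-1,0.06,0,0,0,0,0.1,-3,0.19,0,0,0,0,0.1,-6,0.37,0,0,0,0,0.1,-9.5,0.59,0,0,0,0,0.1,-13,0.8,0,0,0,0,0.1,-16.5,1.02,0,0,0,0,0.1,-20,1.24,0,0,0,0,0.1,-23.5,1.45,0,0,0,0,0.1,-27,1.67,0,0,0,0,0.1,-30.5,1.89,0,0,0,0,0.1]'

```text
clock: 26.9
tcp_pos: [0.4341, 0.0022, 0.3265]
orientation: [-0.001, 0.749, 0.662, -0.001]
wrist_force: [0.6, 0.0, -2.3]
finger_gap: 0.023
```

>>> send_rows --series '[-3.5,0.22,0,0,0,0,0.1,-7,0.43,0,0,0,0,0.1,-10.5,0.65,0,0,0,0,0.1,-14,0.87,0,0,0,0,0.1,-17.5,1.08,0,0,0,0,0.1,-21,1.3,0,0,0,0,0.1,-24.5,1.52,0,0,0,0,0.1,-28,1.73,0,0,0,0,0.1,-31,1.92,0,0,0,0,0.1,-33.5,2.07,0,0,0,0,0.1]'

```text
clock: 27.73
tcp_pos: [0.4135, -0.3329, 0.3261]
orientation: [-0.002, 0.75, 0.662, -0.0]
wrist_force: [0.0, -0.5, -0.8]
finger_gap: 0.0233
```

>>> send_rows --series '[0,0,0,0,0,0,0.1,0,0,0,0,0,0,0.1]'

```text
clock: 27.9
tcp_pos: [0.4137, -0.3317, 0.326]
orientation: [-0.002, 0.75, 0.661, -0.0]
wrist_force: [0.4, 1.0, -2.4]
finger_gap: 0.0233
```

```bash
python3 chk.py
```

```text
t 27.90 tcp [ 413.7 -331.7  326. ] toolx [0.126 0.992 0.003] tooly [ 0.992 -0.126 -0.003] F [ 0.44  1.01 -2.41] gap 0.0233 j [-0.83  0.22  0.15  1.51 -0.    0.87]
rod tank xy -75.9 -368.4 bearing z 214.8 F tank 0.32 1.05 -2.41
```

>>> send_rows --series '[0,0,1,0,0,0,0.1,0,0,3,0,0,0,0.1,0,0,6,0,0,0,0.1,0,0,9,0,0,0,0.1,0,0,12,0,0,0,0.1,0,0,14.5,0,0,0,0.1,0,0,16,0,0,0,0.1,0,0,16.7,0,0,0,0.1,0,0,16.7,0,0,0,0.1,0,0,16.7,0,0,0,0.1]'

```text
clock: 28.73
tcp_pos: [0.4152, -0.3302, 0.1618]
orientation: [-0.0, 0.749, 0.663, -0.0]
wrist_force: [-0.2, 0.5, -1.1]
finger_gap: 0.0234
```

```bash
cat > st.py <<'E'
from h import *
s,M=show(); rod=s["tcp_pos"]+M@np.array([.0043,0,0]); r=(rod[:2]-[.4857,-.3381])*1e3; a=np.radians(-8.2); c,n=np.cos(a),np.sin(a)
print("rod in stand xy %.1f %.1f"%(r[0]*c+r[1]*n,-r[0]*n+r[1]*c),"collar z %.1f"%(s["tcp_pos"][2]*1e3+13.8-40))
v=M.T@(np.r_[[.4857,-.3381],rod[2]]-rod); print("to seat in tool cm",v*100)
E
python3 st.py
```

```text
t 28.73 tcp [ 415.2 -330.2  161.8] toolx [0.122 0.993 0.   ] tooly [ 0.993 -0.122 -0.   ] F [-0.24  0.47 -1.09] gap 0.0234 j [-0.82  0.26 -0.2   1.11  0.    0.87]
rod in stand xy -71.0 2.1 collar z 135.6
to seat in tool cm [-3.52218810e-01  7.09636397e+00 -1.86691254e-03]
```

>>> send_rows --series '[-0.2,0.3,0.4,0,0,0,0.1,-0.22,1,0.8,0,0,0,0.1,-0.24,1.8,0.8,0,0,0,0.1,-0.25,2.6,0.8,0,0,0,0.1,-0.26,3.2,0.8,0,0,0,0.1,-0.26,3.4,0.8,0,0,0,0.1,-0.26,3.4,0.8,0,0,0,0.1]'

```text
clock: 29.32
tcp_pos: [0.4496, -0.3379, 0.1535]
orientation: [0.0, 0.749, 0.663, -0.0]
wrist_force: [0.5, -0.1, -1.2]
finger_gap: 0.0228
```

```bash
python3 st.py
```

```text
t 29.32 tcp [ 449.6 -337.9  153.5] toolx [ 0.122  0.993 -0.   ] tooly [ 0.993 -0.122  0.   ] F [ 0.48 -0.1  -1.24] gap 0.0228 j [-0.79  0.32 -0.13  1.11 -0.    0.91]
rod in stand xy -35.9 -0.6 collar z 127.3
to seat in tool cm [-1.32994199e-02  3.59075711e+00  7.89943987e-04]
```

Aligned: y offset 0.6 mm, collar 7 mm above the fork. Sliding in.

>>> send_rows --series '[0,0.6,0,0,0,0,0.1,0,1.2,0,0,0,0,0.1,0,1.8,0,0,0,0,0.1,0,2.4,0,0,0,0,0.1,0,3,0,0,0,0,0.1,0,3.6,0,0,0,0,0.1,0,3.6,0,0,0,0,0.1]'

```text
clock: 29.9
tcp_pos: [0.4857, -0.3424, 0.1534]
orientation: [0.0, 0.749, 0.662, 0.0]
wrist_force: [-0.1, -0.1, -1.6]
finger_gap: 0.0228
```

>>> send_rows --series '[0,0,0.1,0,0,0,0.1,0,0,0.2,0,0,0,0.1,0,0,0.3,0,0,0,0.1,0,0,0.4,0,0,0,0.1,0,0,0.5,0,0,0,0.1,0,0,0.5,0,0,0,0.1]'

```text
clock: 30.4
tcp_pos: [0.4841, -0.3421, 0.1483]
orientation: [-0.0, 0.749, 0.662, -0.0]
wrist_force: [0.3, 0.4, -0.9]
finger_gap: 0.0231
```

```bash
python3 st.py
```

```text
t 30.40 tcp [ 484.1 -342.1  148.3] toolx [0.123 0.992 0.   ] tooly [ 0.992 -0.123 -0.   ] F [ 0.26  0.36 -0.92] gap 0.0231 j [-0.75  0.38 -0.06  1.13 -0.    0.94]
rod in stand xy -1.1 0.2 collar z 122.1
to seat in tool cm [-1.73211790e-02  1.05260064e-01 -2.73187932e-05]
```

>>> send_rows --series '[0,0,0.1,0,0,0,0.1,0,0,0.1,0,0,0,0.1,0,0,0.1,0,0,0,0.1]'

```text
clock: 30.65
tcp_pos: [0.4844, -0.3421, 0.1475]
orientation: [0.0, 0.749, 0.662, -0.0]
wrist_force: [0.4, 0.3, -1.1]
finger_gap: 0.023
```

>>> send_rows --series '[0,0,0.1,0,0,0,0.1,0,0,0.1,0,0,0,0.1,0,0,0.1,0,0,0,0.1]'

```text
clock: 30.9
tcp_pos: [0.4844, -0.3421, 0.1465]
orientation: [-0.0, 0.749, 0.662, -0.0]
wrist_force: [-0.3, -0.4, -2.5]
finger_gap: 0.023
```

>>> send_rows --series '[0,0,0.1,0,0,0,0.1,0,0,0.1,0,0,0,0.1,0,0,0.1,0,0,0,0.1]'

```text
clock: 31.15
tcp_pos: [0.4845, -0.3422, 0.1463]
orientation: [0.0, 0.749, 0.662, -0.0]
wrist_force: [-2.4, 0.4, 5.0]
finger_gap: 0.0233
```

```bash
python3 st.py
```

```text
t 31.15 tcp [ 484.5 -342.2  146.3] toolx [ 0.123  0.992 -0.001] tooly [ 0.992 -0.123  0.001] F [-2.37  0.44  5.02] gap 0.0233 j [-0.75  0.38 -0.06  1.12 -0.    0.94]
rod in stand xy -0.7 0.1 collar z 120.1
to seat in tool cm [-9.74782332e-03  7.24527113e-02  4.88572653e-05]
```

Seated: the contact height matches the grasp height. Opening and retreating upwards.

>>> send_rows --series '[0,0,0,0,0,0,0.35,0,0,0,0,0,0,0.5,0,0,0,0,0,0,0.8,0,0,0,0,0,0,1,0,0,0,0,0,0,1,0,0,0,0,0,0,1,0,0,0,0,0,0,1]'

```text
clock: 31.73
tcp_pos: [0.4844, -0.3421, 0.1454]
orientation: [-0.0, 0.749, 0.662, -0.0]
wrist_force: [-0.4, 0.0, 0.1]
finger_gap: 0.0852
```

>>> send_rows --series '[0,0,-1,0,0,0,1,0,0,-2.5,0,0,0,1,0,0,-5,0,0,0,1,0,0,-8,0,0,0,1,-2,0,-11,0,0,0,1,-4,0,-14,0,0,0,1,-6,0,-16,0,0,0,1,-6,0,-16,0,0,0,1,-6,0,-16,0,0,0,1]'

```text
clock: 32.48
tcp_pos: [0.4773, -0.4031, 0.3073]
orientation: [0.002, 0.75, 0.662, 0.0]
wrist_force: [-0.6, 1.2, -0.6]
finger_gap: 0.085
```

```bash
python3 - <<'E'
from h import *
s,M=show(); i=camera_info("wrist"); im=read_camera("wrist"); t=read_camera("top"); it=camera_info("top")
cv2.imwrite("pics/w9.png",im); cv2.imwrite("pics/top9.png",t)
p=proj(i,[[.4857,-.3381,.13]])[0];print(p)
u0=int(np.clip(p[0]-65,0,430));v0=int(np.clip(p[1]-65,0,290))
a=cv2.resize(im[v0:v0+130,u0:u0+130],(400,400),interpolation=cv2.INTER_CUBIC)
b=cv2.resize(t[185:285,115:215],(400,400),interpolation=cv2.INTER_CUBIC)
cv2.imwrite("pics/fin.png",np.hstack([a,b]))
for n,z in (("basket",.055),("tray",.022)):
  for d in silhouettes("top",n)[:2]:
    c=max(cv2.findContours(d["pixels"].astype(np.uint8),0,2)[0],key=cv2.contourArea); print(n,d["p"],(plane(it,cv2.boxPoints(cv2.minAreaRect(c)),z)*1e3).round()[:,:2].tolist())
E
```

```text
t 32.48 tcp [ 477.3 -403.1  307.3] toolx [ 0.124  0.992 -0.002] tooly [ 0.992 -0.124  0.003] F [-0.55  1.23 -0.58] gap 0.0850 j [-0.83  0.41  0.37  1.53  0.    0.87]
[275.76795264 129.59262546]
basket 0.64 [[510.0, -343.0], [510.0, -388.0], [476.0, -387.0], [476.0, -342.0]]
basket 0.61 [[447.0, 358.0], [524.0, 350.0], [513.0, 261.0], [436.0, 269.0]]
tray 0.96 [[390.0, 387.0], [567.0, 392.0], [566.0, 227.0], [391.0, 225.0]]
tray 0.43 [[457.0, -282.0], [565.0, -303.0], [549.0, -397.0], [440.0, -374.0]]
```

View pics/fin.png

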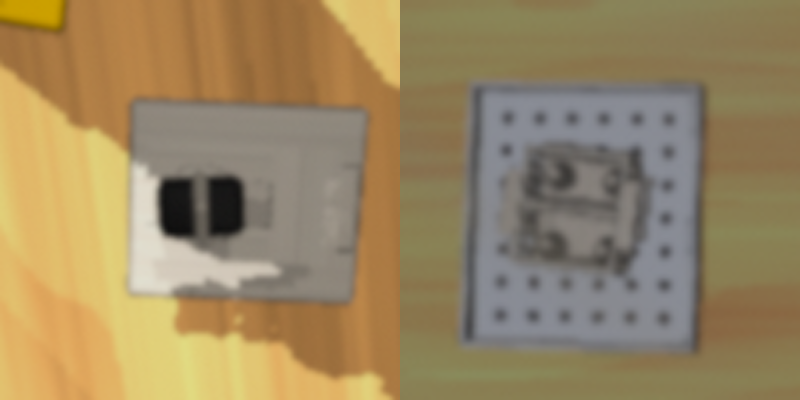

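The rod stands upright in the stand (left view, handle at about (200,207)). The basket lies flat in the middle of the tray (right view). Handing in.

```bash
python3 -c "
from workcell import *
print(hand_in())"
```

```text
the job is handed in; nothing more can be done
None
```

The basket is out of the tank and standing flat in the drain tray, the hook rod is back on its stand, and I handed the job in at about 32.5 s.

- **Picking up:** I took the rod from the steel stand and hooked the cross bar. The basket's weight (about 4.3 N) came onto the hook near the expected height.
- **Finding the gap:** I carried the basket forward just clear of the runners, about mid-way in the 5 mm play under the strips. Contact with the stop came at about 2.7 N, in agreement with where the camera showed it. I then backed off so the ears were about 12 mm behind the stops and lifted. The force stayed at the basket's weight, with no sign of catching.
- **Setting down:** I lowered it into the tray in 1 mm steps and unhooked without noticeable contact. The rod then went back into the fork, and the fingers never touched the basket.

**Last checks**
- The basket is centred at about (480, 310) mm, well inside the tray, and looks flat in the last picture.
- The rod's handle is upright at the seat. The collar came down within 1 mm of the height at which I first gripped it.
- The gripper is open and about 10 cm clear, and the force readings are at noise level.

**Disagreements:** Touchdown in the tray came about 2 mm lower than I calculated. The detector gave one false "basket" at the stand and one false "tray" there. I did not measure the bottle, jar and carton again at the end, but the arm's path stayed clear of them.

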